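Divide the fuse rack, then draw a fuse with the tongs

ROBOT

A 6-joint arm with a two-finger parallel gripper is mounted at the origin on the work surface. World frame = base frame: x ahead of the robot, y to its left, z up, the work surface at z = 0. Lengths are in m, angles in degrees, forces in N, time in s.
With the tool pointing down it reaches from about 0.4 to 0.825 m from the base axis. Payload 7 kg.
Tool frame: the origin (TCP) lies midway between the tips of the shut fingers; the grasp point (between the pads) lies 19 mm behind it; x points along the fingers, z is the direction in which the jaws open and shut, and the axes are right-handed (so a half turn about x gives the same grasp; the last joint's range is limited). The gripper opens to 88 mm and grips with 3 to 60 N. Pads are 19 mm wide; open, the fingers measure 130 mm over their backs; the gripper's body (78 mm by 193 mm) begins 47 mm behind the grasp point.
Start: joints at [-52.42, 20.546, 0.682, 0, -70.136, -16.507], TCP at [0.243, -0.63, 0.227] pointing down, gripper open.
Joint ranges: [-176.03, 176.03], [-82.01, 121.73], [-58.28, 71.71], [-173.87, 95.51], [-174.79, -0.11], [-173.66, 173.66]. Speed limits (degrees/s): [136.94, 136.94, 172.46, 180, 180, 180].

INTERFACE

Orientations are given as [roll, pitch, yaw] about the fixed x, y, z axes, in that order (R = Rz(yaw) Ry(pitch) Rx(roll)).
In Python, from plant import ctrl gives the robot as it stands. The module is installed in compiled form; this text tells all that it offers.
- The arm moves only by the tool servo_tool, never from a script. Its argument "deltas" is a list of rows, each a list of 3 entries, a list of its own where there are three numbers: the turn, a rotation vector about the tool's x, y, z in degrees, then the shift along the tool's x, y, z in cm, then the finger opening in cm, from 0 to 8.76. A call has 1 to 5 rows; each row is the pose to reach, as a shift and turn from the pose measured when the call began, along the tool's axes at that moment; what a row does not reach only later rows make up. A row lasts 1/10 s, in which the tool goes at most 50 mm and 8.59 degrees, less where a joint would pass 70% of its speed; a pose out of reach is approached as far as the arm can. A call with a gripper value outside its range is refused whole. The fingers move at their own pace and stop on an object; the grip force is fixed at half the most. Time passes only in rows, so rows that repeat a pose let the fingers close. It gives the time, the measured TCP pose, the force and the opening at its end, in the units of the state.
- ctrl.get_obs(): the state, without advancing time (a new reading comes with each control period).
- ctrl.snapshot(name): name is "side" or "top"; returns a dict with "image" (400x640x3 uint8, red, green, blue), "vertical_fov" (degrees; the focal length in pixels is half the picture's height over the tangent of half this angle, whatever the lens; pixels are square), "cx", "cy" (the principal point, pixels), "rvec" (rotation vector, rad) and "tvec" (3), from world to camera coordinates, as OpenCV has them. Camera axes: x right, y down, z forward; pixel columns grow to the right and rows downward; lengths in m; the calibration is good to about 2 mm. A picture is of the moment at which its call begins. There is no depth.
- ctrl.close_job(): hands the job in, once; it reports no verdict.
The state is a dict: "clock": time; "joint_pos": joint angles; "qvel": joint speeds; "tau": joint torques, N m; "tool_pos": TCP position; "orientation": TCP orientation; "force": force on the tool from outside, world axes, zero at the start; "moment": the same for the moment, N m; "opening": finger opening in m.
Only numpy, scipy, OpenCV 4.12 (cv2) and the standard library are available. Lean on these libraries where they do the work, as an engineer would, in place of code of your own. Each camera call takes 0.05 s, during which the arm holds its last target. There are 200 camera calls.

TASK

Move the orange divider from its stand into the slot of the wooden fuse rack, standing on edge and fully down, and let go of it, so that the two fuse ratings stay apart. Then take up the yellow fuse tongs, close them on the red-banded fuse and lift it, keeping the gripper itself off the fuse. Finish still holding it up in the tongs, at least 10 cm above the rack and steady; leave the black-banded fuse standing and the grey divider in its stand.

Things in the scene. Friction and masses are not known exactly. Their poses are not given: they have to be found in the camera images.
- rack: Fixed wooden fuse rack: board 140 (x) x 260 (y) x 10 mm high; origin at the centre of its underside, on the bench; z up. Across its middle (y = 0) runs a slot for the divider, along the rack's x axis, between black ribs. A fuse stands on each side of the slot. Low lips (4 mm) only along the two y ends; the long sides are open.
- slot (a point): Centre of the slot's floor on the rack (at height 10 mm), axes as the rack. The slot runs along x, 10 mm wide (y) and 124 mm long (x). Black ribs at its two ends (|x| 40 to 67 mm) reach 45 mm above the bench, then flared lead-ins to 57 mm, where it is about 25 mm wide.
- divider: Orange plastic divider plate, 116 (x) x 6 (y) x 95 mm (z), about 66 g, loose, at first standing on edge in one of the two slots of the dark stand, its top at 105 mm above the bench. Origin at the middle of its bottom edge, x along its length, z up. Symmetric: either way round is right.
- spare: Grey divider plate of the same size and axes, standing in the other slot of the stand, 84 mm away. Leave it there.
- stand: Fixed dark steel stand, base 100 (x) x 150 (y) x 10 mm, with two slots along its x axis at y = +42 and -42 mm, formed by 80 mm long ribs up to height 40 mm. Origin at the centre of its underside.
- tongs: Yellow plastic fuse tongs, 235 mm long, 28 mm deep (z 0 to 28), 140 g, loose, lying flat on the bench. Origin: underside, centre line, midway along the blue grip patches (x -25 to 25 mm), about the centre of mass. x points to the jaws; round head (radius 19 mm) on the hinge at x -90. Squeeze the two upright arm plates along y at the patches (52 mm over the outside when free).
- jaws (a point): Point in the middle between the open jaws, on the tongs' centre line, 103 mm ahead of the tongs' origin, at the underside. Black rubber jaw faces, 28 mm deep, from 18 mm behind to 17 mm ahead of it. Gap between them 56 mm free, 22 mm on a fuse (arms then parallel, 36 mm over the blue patches); the gap shrinks about 2.1 mm for each 1 mm squeezed at the patches.
- jaw (a joint): Hinge of the moving (-y) tong arm: 0 = free, fully open; grows as the tongs close; about 0.17 rad on a 22 mm fuse, stop at 0.23. The +y arm is fast to the head. The hinge spring presses the arms outward with about 4 N at the patches when open, 6 N on a fuse, so the tongs stay in the gripper when only partly squeezed.
- fuse: Ceramic cartridge fuse with a red band, red dot on top and steel end caps: upright cylinder of diameter 22 mm, 58 mm high, about 50 g, standing loose on one side of the rack (which side varies), 74 to 94 mm from the slot. Origin at the centre of its underside, z along its axis.
- other_fuse: The same kind of fuse with a black band and black dot, standing loose on the other side of the rack's slot. Leave it standing.
Things that resemble listed ones, but are neither listed nor needed, are in the scene too. Of the things that look like the tongs, the larger one is meant. Leave any turquoise look-alike of the other_fuse alone.

How it is judged:
By the outcome, as a careful person would: the job done as asked, in the order asked, and still so for the second after the job is handed in, while the arm keeps its last pose, push and grip.
It also fails if it takes over 61 s, if anything falls off the work surface, if the arm or the gripper's body presses on something with over 40 N, if the wrist force passes 120 N, or if a joint passes its speed limit or range.

## Working session

There is one attempt and no reset: what is moved stays moved. The work goes in short steps, Python scripts to look and compute and a tool call to move; the robot and the scene stay as the last step left them, time stands still between calls to the robot, and variables do not carry over. Pictures are saved under pics/ and viewed, on a budget of 10 in all, crops included, one or two more only if the job needs it, and the job is handed in when it is done.

Besides the shell and the picture viewer there is one more tool, called after "Emit:" as a command line: name --argument value ..., lists and objects as JSON in quotes. servo_tool: Moves the arm, as the interface text tells. Its arguments: {"type":"object","properties":{"deltas":{"type":"array","items":{"type":"array"}}},"required":["deltas"]}

```bash
mkdir -p pics; python3 - <<'E'
from plant import ctrl
import cv2,pickle
for n in("top","side"):
    s=ctrl.snapshot(n); pickle.dump(s,open(f"{n}0.pkl","wb"))
    cv2.imwrite(f"pics/{n}0.png",s["image"][:,:,::-1]); print(n,s["vertical_fov"],s["cx"],s["cy"],s["rvec"],s["tvec"])
print(ctrl.get_obs())
E
```

```text
top 49.82155030413972 320.3810670696722 198.34662507559068 [ 2.16930898 -2.19913055  0.12263935] [-0.0243755   0.46165569  0.86685399]
side 42.034562348227254 328.7164748089671 206.60040893566153 [ 0.39840448 -2.69265563  1.2853505 ] [0.43591782 0.13562577 0.93587781]
{'clock': 0.1, 'joint_pos': array([-5.24190966e+01,  2.05883513e+01,  6.39085614e-01, -1.88970537e-02,
       -7.01358986e+01, -1.65077914e+01]), 'qvel': array([-0.04912047, -0.06265792,  0.13329387,  0.08864786,  0.03023592,
        0.10112999]), 'tau': array([ 4.19589669e-04, -5.84165275e+01,  2.93752688e+01,  7.01544285e+00,
        1.01574662e-02, -5.31738715e-05]), 'tool_pos': array([ 0.24253439, -0.62944981,  0.22570169]), 'orientation': array([  4.72637179,  89.91300193, 115.7930495 ]), 'force': array([-0.33922501,  0.71990272, -0.2446061 ]), 'moment': array([ 0.01573319,  0.01196365, -0.01701561]), 'opening': 0.08777878207051612}
```

View pics/top0.png

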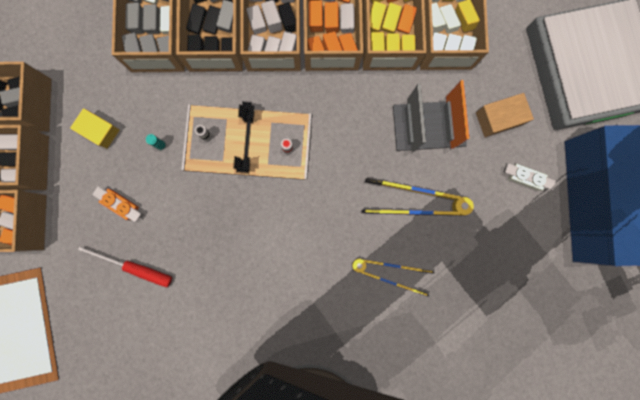

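View pics/side0.png

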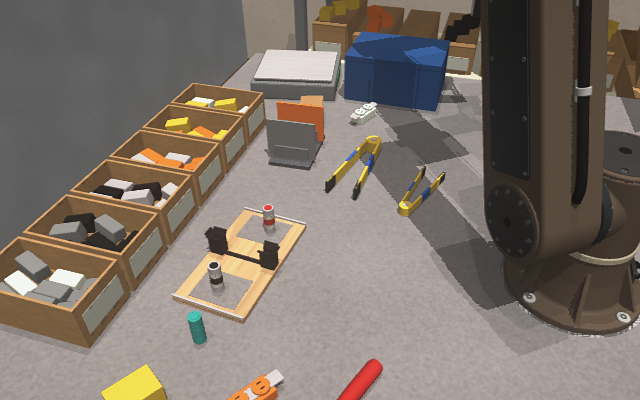

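Top view: the orange divider is at (458,113) and the grey one at (415,118), in the stand at (430,125). The rack is at (247,142), with the red-dot fuse at (287,145) and the black-dot fuse at (201,131). The large tongs have their hinge at (465,205) and jaws at about (370,197).

Could be confused:
- **Tongs:** the large pair at (420,200) or the small pair at (395,275). I choose the large pair.
- **Divider:** orange plate (458,113), grey plate (415,118), orange-brown block (505,115) or orange blocks in the bin. I choose the plate standing in the stand.
- **Fuse:** red dot (287,145), black dot (201,131) or turquoise cylinder (155,142). I choose the red dot.

I'll check these in a close crop.

```bash
cat > h.py <<'E'
import numpy as np,cv2,pickle
from scipy.spatial.transform import Rotation as R
def load(n): return pickle.load(open(n+".pkl","rb"))
def snap(n,tag):
    from plant import ctrl
    s=ctrl.snapshot(n); pickle.dump(s,open(f"{tag}.pkl","wb")); return s
def K(s):
    f=200/np.tan(np.radians(s["vertical_fov"])/2); return np.array([[f,0,s["cx"]],[0,f,s["cy"]],[0,0,1.]])
def proj(s,P): return cv2.projectPoints(np.float64(P).reshape(-1,1,3),np.float64(s["rvec"]),np.float64(s["tvec"]),K(s),None)[0][:,0]
def unproj(s,uv,z):
    M=cv2.Rodrigues(np.float64(s["rvec"]))[0]; t=np.float64(s["tvec"]).ravel(); C=-M.T@t
    uv=np.float64(uv).reshape(-1,2); d=np.c_[uv,np.ones(len(uv))]@np.linalg.inv(K(s)).T@M
    return C+d*((np.asarray(z)-C[2])/d[:,2])[:,None]
def crop(s,x0,y0,w,h,k,name):
    im=cv2.resize(s["image"][y0:y0+h,x0:x0+w,::-1],None,fx=k,fy=k,interpolation=cv2.INTER_CUBIC)
    for i in range(x0-x0%20+20,x0+w,20): cv2.putText(im,str(i),(int((i-x0+.5)*k)-8,9),0,.3,(255,255,255)); cv2.line(im,(int((i-x0+.5)*k),10),(int((i-x0+.5)*k),16),(255,255,255))
    for j in range(y0-y0%20+20,y0+h,20): cv2.putText(im,str(j),(0,int((j-y0+.5)*k)+3),0,.3,(255,255,255)); cv2.line(im,(20,int((j-y0+.5)*k)),(26,int((j-y0+.5)*k)),(255,255,255))
    cv2.imwrite(f"pics/{name}.png",im)
E
python3 - <<'E'
from h import *
s=load("top0"); crop(s,175,72,310,160,2.58,"topc")
d=load("side0"); crop(d,165,85,230,245,2.4,"sidec")
M=cv2.Rodrigues(s["rvec"])[0];print("topcam",-M.T@s["tvec"]); M=cv2.Rodrigues(d["rvec"])[0];print("sidecam",-M.T@d["tvec"])
E
```

```text
topcam [ 0.38019093 -0.01180946  0.90579875]
sidecam [0.22632833 0.74112881 0.69554982]
```

View pics/topc.png

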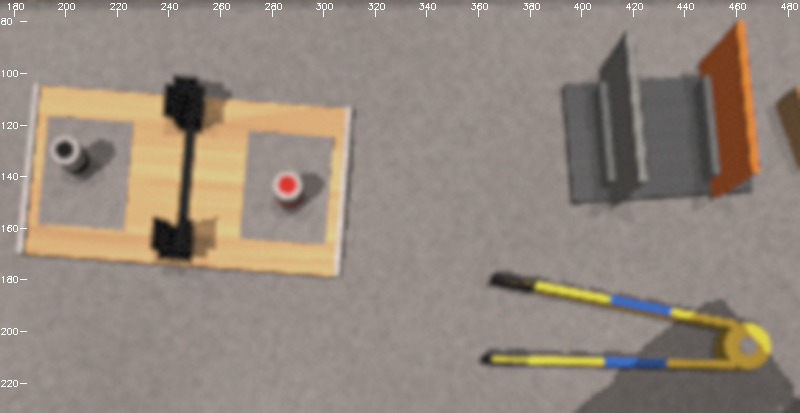

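The crop confirms the choices. The orange plate's top edge runs (462.6,80)–(468.4,139). The larger tongs have blue patches near (423,190) and (421,212), jaws to the left and hinge at (464,205). The red-dot fuse is at (286.5,143.5), on the rack's right half. Next I'll fit poses by silhouette.

```bash
cat >> h.py <<'E'
from scipy.optimize import minimize
def box(a,b,z0,z1): return np.array([[x,y,z] for x in(-a,a) for y in(-b,b) for z in(z0,z1)])
def place(p,L): return R.from_euler("z",p[2],degrees=True).apply(L)+[p[0],p[1],0]
def cyl(r,z0,z1): t=np.linspace(0,2*np.pi,40); return np.vstack([np.c_[r*np.cos(t),r*np.sin(t),0*t+z] for z in(z0,z1)])
def fit(views,L,p0,k=6,pad=25):
    """views: [(snapshot,mask)]; maximise silhouette IoU of hull of L at pose (x,y,yaw)"""
    W=[]
    for s,m in views:
        q=proj(s,place(p0,L)); lo=np.maximum(q.min(0)-pad,0).astype(int); hi=(q.max(0)+pad).astype(int)
        W.append((s,lo,cv2.resize(m[lo[1]:hi[1],lo[0]:hi[0]].astype(np.float32),None,fx=k,fy=k,interpolation=cv2.INTER_LINEAR)>.5))
    def f(d):
        p=np.array(p0)+np.array(d)*[.01,.01,3]; c=0
        for s,lo,m in W:
            h=cv2.convexHull(((proj(s,place(p,L))-lo+.5)*k).astype(np.float32)); n=np.zeros(m.shape,np.uint8)
            cv2.fillConvexPoly(n,np.round(h*16).astype(int),1,shift=4); n=n>0; c+=1-(n&m).sum()/(n|m).sum()
        return c/len(W)
    r=min((minimize(f,x0,method="Nelder-Mead",options=dict(initial_simplex=np.array(x0)+np.vstack([[0,0,0],np.eye(3)]))) for x0 in([0,0,0],[.3,-.3,.5])),key=lambda r:r.fun)
    return np.array(p0)+r.x*[.01,.01,3],r.fun
E
cat > m.py <<'E'
from h import *
t=load("top0");s=load("side0")
def hsv(v): return [c.astype(int) for c in cv2.split(cv2.cvtColor(v["image"],cv2.COLOR_RGB2HSV))]
def omask(v,x0,y0,x1,y1):
    H,S,V=hsv(v); m=(H<16)&(S>150)&(V>90); k=np.zeros_like(m); k[y0:y1,x0:x1]=1; return m&k
a=unproj(t,[[462.6,80.1],[468.4,138.7]],.105); d=a[0]-a[1]; yaw=np.degrees(np.arctan2(d[1],d[0]))
p0=[*a.mean(0)[:2],yaw]; print("div corners",p0,np.linalg.norm(d))
L=box(.058,.003,.01,.105)
print("div top fit",fit([(t,omask(t,440,70,474,150))],L,p0))
q=proj(s,place(p0,L)); print("side px predicted",q.round().tolist())
# rack
c=unproj(t,[[189,105],[310.5,113],[306,178],[183,169.5]],.011); print("rack corners",c.round(4).tolist())
p=c.mean(0); y=np.degrees(np.arctan2(*(c[0]+c[3]-c[1]-c[2])[[1,0]]))-90; print("rack",p,y, [np.linalg.norm(c[i]-c[(i+1)%4]).round(4) for i in range(4)])
print("slot px->", unproj(t,[[245,143]],.01))
# dots
H,S,V=hsv(t); m=((H<8)|(H>172))&(S>140); m[:, :270]=0; m[:,300:]=0; m[:125]=0; m[165:]=0
yx=np.argwhere(m).mean(0); print("red dot",yx[::-1],m.sum(),unproj(t,[yx[::-1]],.068)[0])
H,S,V=hsv(s); m=((H<8)|(H>172))&(S>140); m[:190]=0;m[232:]=0;m[:,:255]=0;m[:,285:]=0
n,l,st,ce=cv2.connectedComponentsWithStats(m.astype(np.uint8)); print("side red",[(st[i,4],ce[i],unproj(s,[ce[i]],.068)[0]) for i in range(1,n)])
print("black dot",unproj(t,[[200.5,130]],.068)[0])
# tongs
H,S,V=hsv(t); m=(H>100)&(H<130)&(S>120); m[:180]=0;m[220:]=0;m[:,:400]=0;m[:,445:]=0
n,l,st,ce=cv2.connectedComponentsWithStats(m.astype(np.uint8)); print("blue",[(st[i,4],ce[i].round(1),st[i,:4],unproj(t,[ce[i]],.02)[0]) for i in range(1,n)])
print("hinge",unproj(t,[[463.6,205]],.028)[0],"jaw tips",unproj(t,[[366,180],[363,211]],.02))
H,S,V=hsv(s); m=(H>100)&(H<130)&(S>120); m[:140]=0;m[190:]=0;m[:,:320]=0;m[:,385:]=0
n,l,st,ce=cv2.connectedComponentsWithStats(m.astype(np.uint8)); print("side blue",[(st[i,4],ce[i].round(1),unproj(s,[ce[i]],.014)[0]) for i in range(1,n)])
E
python3 m.py
```

```text
div corners [np.float64(0.6216586055605393), np.float64(-0.30961318077199407), np.float64(2.959607436453902)] 0.11521265491454188
div top fit (array([ 0.62349919, -0.30861779,  0.02476974]), np.float64(0.26831175177131683))
side px predicted [[324.0, 141.0], [324.0, 106.0], [324.0, 142.0], [323.0, 108.0], [280.0, 135.0], [277.0, 101.0], [279.0, 136.0], [276.0, 102.0]]
rack corners [[0.6641, 0.2443, 0.011], [0.6446, -0.0126, 0.011], [0.5054, -0.0014, 0.011], [0.5263, 0.2549, 0.011]]
rack [0.58511266 0.12130454 0.011     ] -4.507235333087138 [np.float64(0.2576), np.float64(0.1396), np.float64(0.2571), np.float64(0.1382)]
slot px-> [[0.58143393 0.126206   0.01      ]]
red dot [285.91666667 143.08333333] 24 [0.56742302 0.03676747 0.068     ]
side red [(np.int32(27), array([267.55555556, 207.07407407]), array([0.56779911, 0.03368933, 0.068     ])), (np.int32(46), array([268.95652174, 221.67391304]), array([0.54898375, 0.07297744, 0.068     ]))]
black dot [0.59533898 0.20475397 0.068     ]
blue [(np.int32(64), array([422.8, 189.8]), array([412, 187,  22,   7], dtype=int32), array([ 0.47658447, -0.24405354,  0.02      ])), (np.int32(70), array([420.2, 212.1]), array([410, 210,  22,   5], dtype=int32), array([ 0.43028844, -0.2369261 ,  0.02      ]))]
hinge [ 0.4431738  -0.32513525  0.028     ] jaw tips [[ 0.49849444 -0.12609674  0.02      ]
 [ 0.43405996 -0.11832166  0.02      ]]
side blue [(np.int32(31), array([350.5, 155.7]), array([ 0.48211245, -0.26353745,  0.014     ])), (np.int32(53), array([369.8, 161.6]), array([ 0.43237488, -0.25227341,  0.014     ]))]
```

View pics/sidec.png

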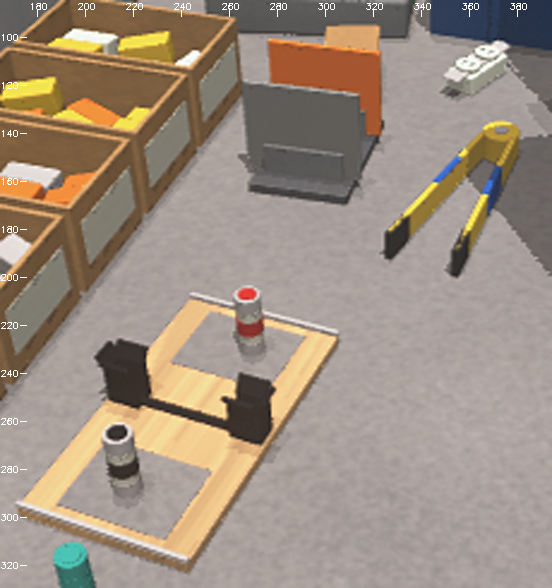

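```bash
python3 - <<'E'
from h import *
t=load("top0");s=load("side0")
P=np.array([[.4766,-.243,.014],[.4303,-.236,.014],[.443,-.327,.028],[.4985,-.126,.014],[.434,-.118,.014]])
print("side proj blue up/lo, hinge, tips\n",proj(s,P).round(1))
a=-4.5
for nm,q in (("corners",[[.07,.13,.01],[-.07,.13,.01],[-.07,-.13,.01],[.07,-.13,.01]]),("ribs top",[[.04,0,.057],[.067,0,.057],[-.04,0,.057],[-.067,0,.057]])):
    W=place([.5851,.1213,a],np.array(q)); print(nm,"top",proj(t,W).round(1).tolist(),"side",proj(s,W).round(1).tolist())
# orange pixel mask diagnostics
H,S,V=[c.astype(int) for c in cv2.split(cv2.cvtColor(t["image"],cv2.COLOR_RGB2HSV))]
for r in (85,95,105,115,125,135): print(r,[(c,H[r,c],S[r,c],V[r,c]) for c in range(444,472,1) if S[r,c]>100])
E
```

```text
side proj blue up/lo, hinge, tips
 [[350.5 160.7]
 [369.1 165.6]
 [373.  139.6]
 [326.8 187.9]
 [354.5 195.2]]
corners top [[188.6, 104.7], [182.4, 170.0], [306.7, 178.2], [311.1, 113.1]] side [[171.5, 296.8], [243.0, 320.2], [305.6, 224.2], [244.2, 208.3]]
ribs top top [[245.4, 116.5], [246.5, 103.4], [242.2, 155.7], [241.1, 169.1]] side [[221.6, 233.9], [208.9, 230.3], [260.6, 244.6], [274.1, 248.4]]
85 [(456, np.int64(8), np.int64(108), np.int64(127)), (457, np.int64(10), np.int64(166), np.int64(120)), (458, np.int64(10), np.int64(192), np.int64(117)), (459, np.int64(11), np.int64(195), np.int64(123)), (460, np.int64(13), np.int64(192), np.int64(158)), (461, np.int64(13), np.int64(196), np.int64(202)), (462, np.int64(14), np.int64(188), np.int64(220)), (463, np.int64(12), np.int64(150), np.int64(204))]
95 [(447, np.int64(9), np.int64(129), np.int64(123)), (448, np.int64(10), np.int64(177), np.int64(118)), (449, np.int64(11), np.int64(198), np.int64(117)), (450, np.int64(11), np.int64(198), np.int64(117)), (451, np.int64(11), np.int64(197), np.int64(119)), (452, np.int64(11), np.in
[... 3013 characters left out ...]
4(10), np.int64(189), np.int64(119)), (456, np.int64(11), np.int64(197), np.int64(118)), (457, np.int64(11), np.int64(195), np.int64(118)), (458, np.int64(11), np.int64(192), np.int64(118)), (459, np.int64(11), np.int64(198), np.int64(117)), (460, np.int64(10), np.int64(186), np.int64(119)), (461, np.int64(11), np.int64(190), np.int64(118)), (462, np.int64(11), np.int64(197), np.int64(118)), (463, np.int64(11), np.int64(193), np.int64(116)), (464, np.int64(11), np.int64(193), np.int64(119)), (465, np.int64(12), np.int64(193), np.int64(151)), (466, np.int64(13), np.int64(195), np.int64(194)), (467, np.int64(13), np.int64(191), np.int64(218)), (468, np.int64(12), np.int64(162), np.int64(205))]
```

```bash
cat > g.py <<'E'
from h import *
from plant import ctrl
def to(pos,th,grasp=False):
    """delta (deg about tool axes, cm along tool axes) from now to tool-down pose; th = jaw direction, deg in world"""
    o=ctrl.get_obs(); C=R.from_euler("xyz",o["orientation"],degrees=True); best=None
    for a in(th,th+180):
        z=np.array([np.cos(np.radians(a)),np.sin(np.radians(a)),0]); x=np.array([0,0,-1.]); D=R.from_matrix(np.c_[x,np.cross(z,x),z])
        r=(C.inv()*D).as_rotvec(degrees=True)
        if best is None or np.linalg.norm(r)<np.linalg.norm(best): best=r
    print("t %.1f"%o["clock"],"pos",o["tool_pos"].round(4),"F",o["force"].round(1),"open %.4f"%o["opening"],"j",o["joint_pos"].round())
    print("  turn",best.round(2).tolist(),"shift",(100*C.inv().apply(np.array(pos)-o["tool_pos"])).round(2).tolist())
E
python3 - <<'E'
from g import *
t=load("top0"); a=unproj(t,[[462,85],[467,135],[464.5,109.4]],.105); d=a[0]-a[1]
yaw=np.degrees(np.arctan2(d[1],d[0])); print("divider",a[2],"yaw",yaw)
p=[*a[2][:2],.14]; to(p,yaw+90)
L=box(.058,.003,.01,.105); print(proj(load("side0"),place([p[0],p[1],yaw],L)).round(1).tolist()); print(proj(t,place([p[0],p[1],yaw],L)).round(1).tolist())
E
```

```text
divider [ 0.62131346 -0.30770118  0.105     ] yaw 3.0298802142122963
t 0.1 pos [ 0.2425 -0.6294  0.2257] F [-0.3  0.7 -0.2] open 0.0878 j [-52.  21.   1.  -0. -70. -17.]
  turn [18.04, 0.08, -0.02] shift [8.59, -46.91, 16.4]
[[324.0, 141.2], [323.6, 106.8], [323.4, 142.4], [323.0, 108.0], [279.5, 135.5], [277.0, 101.5], [278.8, 136.7], [276.2, 102.6]]
[[452.8, 149.2], [469.0, 139.0], [450.0, 149.4], [465.9, 139.2], [447.6, 96.1], [463.1, 80.0], [444.9, 96.3], [460.0, 80.2]]
```

Emit:
servo_tool --deltas '[[[18,0,0],[0,-46.9,16.4],4],[[18,0,0],[0,-46.9,16.4],4],[[18,0,0],[0,-46.9,16.4],4],[[18,0,0],[0,-46.9,16.4],4],[[18,0,0],[0,-46.9,16.4],4]]'

```text
clock: 0.6
tool_pos: [0.4313, -0.4688, 0.226]
orientation: [27.5, 89.9, 120.6]
force: [-0.7, -0.9, -0.6]
opening: 0.0533
```

```bash
python3 -c "
from g import *
to([.6213,-.3077,.14],93)"
```

```text
t 0.6 pos [ 0.4313 -0.4688  0.226 ] F [-0.7 -0.9 -0.6] open 0.0533 j [-30.  17.  -4.  -0. -69. -57.]
  turn [0.05, 0.1, -0.05] shift [8.6, -19.84, 15.06]
```

Emit:
servo_tool --deltas '[[[0,0,0],[0,-19.8,15.1],4],[[0,0,0],[0,-19.8,15.1],4],[[0,0,0],[0,-19.8,15.1],4],[[0,0,0],[2,-19.8,15.1],4],[[0,0,0],[6,-19.8,15.1],4]]'

```text
clock: 1.1
tool_pos: [0.6129, -0.3164, 0.1846]
orientation: [-100.5, 89.7, -7.3]
force: [1.0, -1.5, 0.1]
opening: 0.0399
```

```bash
python3 -c "
from g import *
to([.6213,-.3077,.066],93)"
```

```text
t 1.1 pos [ 0.6129 -0.3164  0.1846] F [ 1.  -1.5  0.1] open 0.0399 j [-11.  23.  -1.  -0. -66. -76.]
  turn [0.16, -0.06, 0.31] shift [11.86, -0.82, 0.83]
```

Emit:
servo_tool --deltas '[[[0.2,0,0.3],[2,-0.8,0.8],4],[[0.2,0,0.3],[5,-0.8,0.8],4],[[0.2,0,0.3],[8,-0.8,0.8],4],[[0.2,0,0.3],[11,-0.8,0.8],4],[[0.2,0,0.3],[11.9,-0.8,0.8],4]]'

```text
clock: 1.6
tool_pos: [0.6188, -0.3071, 0.0615]
orientation: [77.7, 89.7, 170.6]
force: [0.1, 0.5, -1.0]
opening: 0.0398
```

```bash
python3 -c "
from g import *
s=snap('side','s1'); crop(s,250,60,130,110,6,'s1')
to([.6213,-.3077,.066],93)"
```

```text
t 1.6 pos [ 0.6191 -0.3074  0.0618] F [-0.9  0.3 -1.2] open 0.0403 j [-10.  30.  -8.   0. -53. -77.]
  turn [-0.07, 0.05, -0.31] shift [-0.42, -0.22, -0.04]
```

View pics/s1.png

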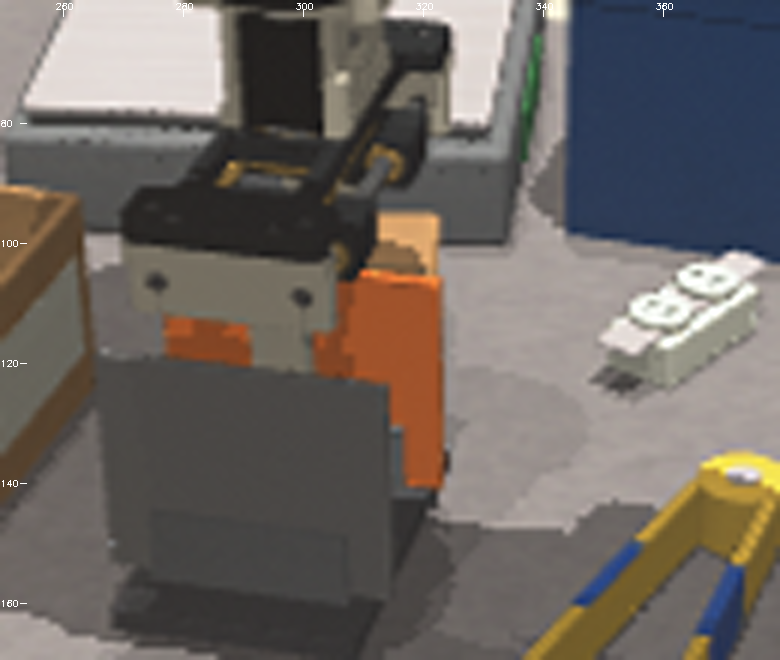

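The gripper straddles the orange plate at about (297,115), the middle of its top edge, and is clear of the grey one. I'll correct by 2 mm and close.

Emit:
servo_tool --deltas '[[[0,0,-0.3],[-0.4,-0.2,0],4],[[0,0,-0.3],[-0.4,-0.2,0],0],[[0,0,-0.3],[-0.4,-0.2,0],0],[[0,0,-0.3],[-0.4,-0.2,0],0],[[0,0,-0.3],[-0.4,-0.2,0],0]]'

```text
clock: 2.15
tool_pos: [0.6214, -0.3074, 0.0666]
orientation: [-61.5, 89.9, 31.4]
force: [-0.3, 0.2, -1.4]
opening: 0.0135
```

```bash
python3 -c "
from g import *
to([.6213,-.3077,.2],93)"
```

```text
t 2.1 pos [ 0.6214 -0.3074  0.0666] F [-0.3  0.2 -1.4] open 0.0135 j [-10.  29.  -7.  -0. -53. -77.]
  turn [-0.06, 0.03, 0.06] shift [-13.34, -0.0, -0.02]
```

Still closing. I'll let it grip, then lift in the same call.

Emit:
servo_tool --deltas '[[[0,0,0],[0,0,0],0],[[0,0,0],[0,0,0],0],[[0,0,0],[0,0,0],0],[[0,0,0],[-1,0,0],0],[[0,0,0],[-3,0,0],0]]'

```text
clock: 2.65
tool_pos: [0.62, -0.3077, 0.0952]
orientation: [67.4, 89.8, 160.3]
force: [0.3, -2.9, -1.5]
opening: 0.0062
```

```bash
python3 -c "
from g import *
to([.5851,.1213,.2],85.5)"
```

```text
t 2.6 pos [ 0.62   -0.3077  0.0952] F [ 0.3 -2.9 -1.5] open 0.0062 j [-10.  28.  -6.  -0. -56. -77.]
  turn [7.42, 0.05, -0.15] shift [-10.42, 1.33, 43.03]
```

Emit:
servo_tool --deltas '[[[0,0,0],[-4.5,0,0],0],[[0,0,0],[-9,0,0],0],[[0,0,0],[-11,0,0],0],[[7.4,0,0],[-11,1.3,4],0],[[7.4,0,0],[-11,1.3,8.5],0]]'

```text
clock: 3.15
tool_pos: [0.6019, -0.2235, 0.2065]
orientation: [47.4, 89.9, 132.5]
force: [0.8, -0.1, -1.0]
opening: 0.0054
```

```bash
python3 -c "
from g import *
to([.5851,.1213,.2],85.5)"
```

```text
t 3.1 pos [ 0.6019 -0.2235  0.2065] F [ 0.8 -0.1 -1. ] open 0.0054 j [ -3.  18.  -5.  -0. -67. -92.]
  turn [-0.4, 0.08, -0.09] shift [0.71, 4.62, 34.21]
```

Emit:
servo_tool --deltas '[[[0,0,0],[0.5,0.7,5],0],[[0,0,0],[0.5,1.4,10],0],[[0,0,0],[0.5,2,15],0],[[0,0,0],[0.5,2.7,20],0],[[0,0,0],[0.5,3.4,25],0]]'

```text
clock: 3.65
tool_pos: [0.5888, 0.0281, 0.2026]
orientation: [33.0, 89.9, 118.1]
force: [2.8, 0.3, -0.0]
opening: 0.0057
```

```bash
python3 -c "
from g import *
to([.5851,.1213,.2],85.5)"
```

```text
t 3.6 pos [0.5888 0.0281 0.2026] F [ 2.8  0.3 -0. ] open 0.0057 j [  22.   14.  -12.   -0.  -64. -116.]
  turn [-0.4, 0.12, -0.08] shift [0.28, 1.17, 9.25]
```

Emit:
servo_tool --deltas '[[[-0.4,0,0],[0,0.5,4],0],[[-0.4,0,0],[0,1.2,8],0],[[-0.4,0,0],[0,1.2,9.2],0],[[-0.4,0,0],[3,1.2,9.2],0],[[-0.4,0,0],[6,1.2,9.2],0]]'

```text
clock: 4.15
tool_pos: [0.5851, 0.1221, 0.1433]
orientation: [-10.9, 89.8, 74.7]
force: [0.3, -0.3, -0.8]
opening: 0.0059
```

```bash
python3 -c "
from g import *
s=snap('side','s2'); crop(s,165,140,150,140,4.2,'s2')
to([.5851,.1213,.067],85.5)
t=snap('top','t2'); cv2.imwrite('pics/t2b.png',t['image'][:,:,::-1])"
```

```text
t 4.2 pos [0.5818 0.1206 0.1372] F [-2.7 -0.6 -6. ] open 0.0060 j [  30.   17.  -16.   -0.  -57. -125.]
  turn [-0.04, 0.03, -0.42] shift [7.02, -0.37, 0.1]
```

View pics/s2.png

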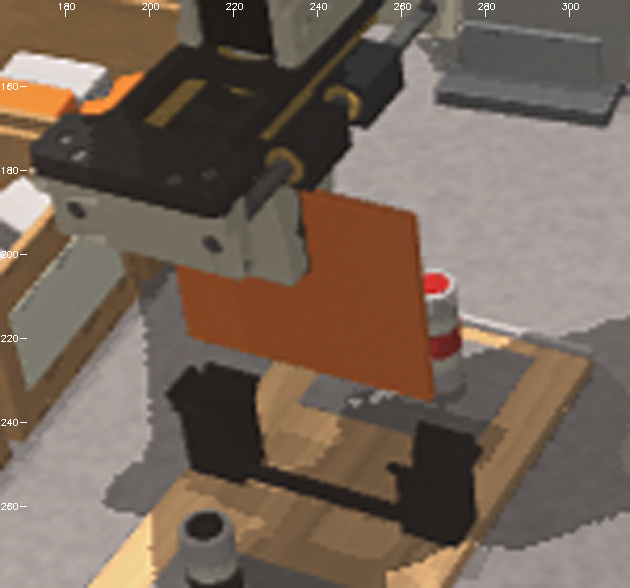

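```bash
python3 -c "
from g import *
s=load('s2')
o=ctrl.get_obs()['tool_pos']
for c in (o,[.5851,.1221,.1433]):
  print('plate bottom & top',proj(s,place([c[0],c[1],-4.5],np.array([[x,.003,z] for z in(c[2]-.0565,c[2]+.0385) for x in(.058,-.058)]))).round(1).tolist())
print('slot floor',proj(s,place([.5851,.1213,-4.5],np.array([[x,0,.01] for x in(.04,-.04)]))).round(1).tolist())
print('rib outer ends',proj(s,place([.5851,.1213,-4.5],np.array([[x,y,z] for x in(.067,.04,-.04,-.067) for y in (.0125,-.0125) for z in(.057,)]))).round(1).tolist())
print('unproj slot',unproj(s,[[226.9,251.9],[259.8,262.6]],.01))
to([.5851,.1213,.067],85.5)
"
```

```text
plate bottom & top [[212.2, 221.8], [269.7, 237.4], [204.0, 179.3], [265.3, 194.3]]
plate bottom & top [[209.7, 220.5], [267.3, 236.1], [201.4, 177.7], [262.7, 192.7]]
slot floor [[225.0, 252.4], [262.8, 263.2]]
rib outer ends [[205.3, 234.5], [212.5, 226.2], [218.1, 238.1], [225.1, 229.6], [257.3, 249.1], [263.7, 240.2], [271.0, 253.0], [277.2, 243.9]]
unproj slot [[0.62200857 0.11598823 0.01      ]
 [0.55112907 0.12445823 0.01      ]]
t 4.2 pos [0.5819 0.12   0.1392] F [-1.2 -0.4 -1.2] open 0.0060 j [  30.   17.  -16.   -0.  -57. -125.]
  turn [-0.04, -0.04, -0.46] shift [7.21, -0.37, 0.16]
```

Emit:
servo_tool --deltas '[[[0,0,-0.4],[0.5,-0.25,0.1],0],[[0,0,-0.4],[1.5,-0.25,0.1],0],[[0,0,-0.4],[2.5,-0.25,0.1],0],[[0,0,-0.4],[3.5,-0.25,0.1],0],[[0,0,-0.4],[4.3,-0.25,0.1],0]]'

```text
clock: 4.75
tool_pos: [0.584, 0.1206, 0.0954]
orientation: [125.0, 89.9, -149.5]
force: [0.0, -0.4, 0.0]
opening: 0.0059
```

```bash
python3 -c "
from g import *
to([.5843,.121,.067],85.5)
print(ctrl.get_obs()['moment'])"
```

```text
t 4.8 pos [0.584  0.1206 0.0954] F [ 0.  -0.4  0. ] open 0.0059 j [  30.   20.  -19.    0.  -51. -125.]
  turn [-0.05, -0.05, -0.07] shift [2.84, -0.03, 0.04]
[-0.0260365  -0.01870249 -0.00748165]
```

Emit:
servo_tool --deltas '[[[0,0,0],[0.8,0,0],0],[[0,0,0],[1.6,0,0],0],[[0,0,0],[2.3,0,0],0],[[0,0,0],[2.7,0,0],0],[[0,0,0],[2.9,0,0],0]]'

```text
clock: 5.25
tool_pos: [0.5837, 0.1205, 0.0668]
orientation: [130.9, 89.9, -143.6]
force: [-11.6, 0.6, 19.3]
opening: 0.0054
```

```bash
python3 -c "
from g import *
to([.5843,.121,.067],85.5)
s=snap('side','s3'); crop(s,165,140,150,140,4.2,'s3')
print(ctrl.get_obs()['moment'])"
```

```text
t 5.2 pos [0.5837 0.1205 0.0668] F [-11.6   0.6  19.3] open 0.0054 j [  30.   22.  -21.    0.  -48. -125.]
  turn [-0.03, -0.08, -0.1] shift [-0.02, -0.05, 0.05]
[-0.13124532  0.12255119  0.01279936]
```

It reached the floor: TCP z is 0.0668 against 0.0666 at the grasp, with 19 N upward. Releasing.

Emit:
servo_tool --deltas '[[[0,0,0],[0,0,0],3],[[0,0,0],[0,0,0],3],[[0,0,0],[0,0,0],3],[[0,0,0],[0,0,0],3],[[0,0,0],[-2,0,0],3]]'

```text
clock: 5.8
tool_pos: [0.5821, 0.1199, 0.0847]
orientation: [121.4, 89.6, -153.2]
force: [0.3, -0.4, 0.5]
opening: 0.0298
```

Emit:
servo_tool --deltas '[[[0,0,0],[-4,0,0],3],[[0,0,0],[-8,0,0],3],[[0,0,0],[-12,0,0],3],[[0,0,0],[-12,0,-5],3],[[0,0,0],[-12,0,-10],3]]'

```text
clock: 6.3
tool_pos: [0.5755, 0.0207, 0.2066]
orientation: [126.7, 89.8, -147.7]
force: [0.1, -0.6, -0.1]
opening: 0.0299
```

```bash
python3 -c "
from g import *
s=snap('side','s4'); crop(s,165,140,150,140,4.2,'s4')
print('plate down: bottom&top',proj(s,place([.584,.1205,-4.5],np.array([[x,.003,z] for z in(.01,.105) for x in(.058,-.058)]))).round(1).tolist())
to([.453,-.239,.15],-6.2)"
```

```text
plate down: bottom&top [[216.6, 250.8], [271.5, 266.7], [209.1, 212.3], [267.4, 227.7]]
t 6.3 pos [0.5734 0.0143 0.2059] F [-1.7 -3.9 -0.7] open 0.0300 j [  21.   12.  -14.    0.  -64. -116.]
  turn [-88.4, 0.06, -0.43] shift [5.75, 9.94, -26.19]
```

View pics/s4.png

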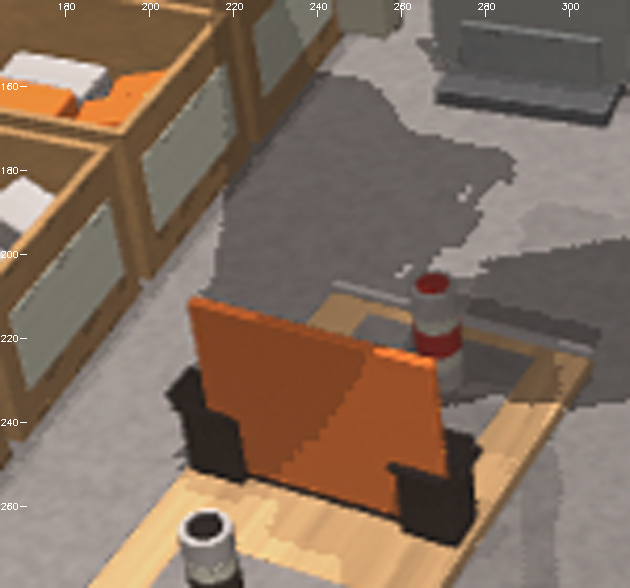

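The divider stands fully down: the top front corners (210,212) and (269,227) match the prediction. Next, the tongs.

Emit:
servo_tool --deltas '[[[-9,0,0],[0,1,-3],8.7],[[-18,0,0],[0,2,-7],8.7],[[-27,0,0],[0,4,-11],8.7],[[-36,0,0],[0,5,-15],8.7],[[-43,0,0],[0,7,-18],8.7]]'

```text
clock: 6.85
tool_pos: [0.4887, -0.1613, 0.207]
orientation: [86.0, 89.6, -145.4]
force: [0.4, -0.6, -0.7]
opening: 0.0643
```

```bash
python3 -c "
from g import *
to([.446,-.239,.15],-6.2)
t=load('top0'); print('spare top near/far corners',unproj(t,[[425,141.8],[418.5,84.5]],.105))"
```

```text
t 6.8 pos [ 0.4887 -0.1613  0.207 ] F [ 0.4 -0.6 -0.7] open 0.0643 j [  4.   6. -21.   0. -63. -55.]
  turn [-45.2, 0.18, -0.36] shift [5.75, 8.15, -3.41]
spare top near/far corners [[ 0.55896317 -0.22925889  0.105     ]
 [ 0.67107497 -0.22083083  0.105     ]]
```

Emit:
servo_tool --deltas '[[[-9,0,0],[0,2,-1],8.7],[[-18,0,0],[0,4,-2],8.7],[[-27,0,0],[0,6,-3],8.7],[[-36,0,0],[1,8.1,-3.4],8.7],[[-45.2,0,-0.4],[3,8.1,-3.4],8.7]]'

```text
clock: 7.35
tool_pos: [0.4461, -0.2401, 0.1785]
orientation: [11.0, 90.0, -177.5]
force: [1.1, 0.7, 0.2]
opening: 0.0871
```

```bash
python3 -c "
from g import *
to([.446,-.239,.005],-6.2)"
```

```text
t 7.3 pos [ 0.4461 -0.2401  0.1785] F [1.1 0.7 0.2] open 0.0871 j [ -6.   7. -24.   0. -59.  -2.]
  turn [-2.29, 0.02, -0.0] shift [17.35, -0.11, 0.02]
```

Emit:
servo_tool --deltas '[[[-2.3,0,0],[4,-0.1,0],8.7],[[-2.3,0,0],[8,-0.1,0],8.7],[[-2.3,0,0],[11,-0.1,0],8.7],[[-2.3,0,0],[13,-0.1,0],8.7],[[-2.3,0,0],[13,-0.1,0],8.7]]'

```text
clock: 7.85
tool_pos: [0.444, -0.2388, 0.0459]
orientation: [-2.8, 89.7, 171.0]
force: [0.1, 0.7, 0.2]
opening: 0.0869
```

```bash
python3 -c "
from g import *
to([.446,-.239,.005],-6.2)"
```

```text
t 7.8 pos [ 0.444  -0.2388  0.0459] F [0.1 0.7 0.2] open 0.0869 j [ -6.  16. -33.  -0. -41.  -0.]
  turn [-0.03, 0.33, 0.02] shift [4.09, -0.0, -0.22]
```

Emit:
servo_tool --deltas '[[[0,0.3,0],[1.5,0,-0.2],8.7],[[0,0.3,0],[3,0,-0.2],8.7],[[0,0.3,0],[3.8,0,-0.2],8.7],[[0,0.3,0],[4,0,-0.2],8.7],[[0,0.3,0],[4,0,-0.2],7]]'

```text
clock: 8.35
tool_pos: [0.4462, -0.2391, 0.0065]
orientation: [-100.9, 90.0, 72.9]
force: [-0.3, 0.3, -0.3]
opening: 0.0836
```

```bash
python3 -c "
from g import *
to([.446,-.239,.005],-6.2)"
```

```text
t 8.3 pos [ 0.4462 -0.2391  0.0065] F [-0.3  0.3 -0.3] open 0.0836 j [ -6.  20. -35.  -0. -35.  -0.]
  turn [-0.02, -0.0, 0.01] shift [0.15, -0.01, 0.02]
```

Emit:
servo_tool --deltas '[[[0,0,0],[0.2,0,0],6.5],[[0,0,0],[0.2,0,0],5.8],[[0,0,0],[0.2,0,0],5.2],[[0,0,0],[0.2,0,0],4.6],[[0,0,0],[0.2,0,0],4.5]]'

```text
clock: 8.85
tool_pos: [0.4468, -0.2392, 0.0049]
orientation: [-177.4, 89.9, -3.6]
force: [1.6, -0.0, 3.4]
opening: 0.0468
```

Emit:
servo_tool --deltas '[[[0,0,0],[0,0,0],4.5],[[0,0,0],[0,0,0],4.5],[[0,0,0],[0,0,0],4.5],[[0,0,0],[0,0,0],4.5],[[0,0,0],[0,0,0],4.5]]'

```text
clock: 9.35
tool_pos: [0.4469, -0.2392, 0.0049]
orientation: [-177.1, 89.9, -3.3]
force: [0.7, 0.7, 1.4]
opening: 0.0452
```

```bash
python3 -c "
from g import *
t=snap('top','t5'); s=snap('side','s5')
crop(s,280,80,130,130,4.6,'s5')
to([.446,-.239,.12],-6.2)"
```

```text
t 9.4 pos [ 0.4469 -0.2392  0.0049] F [0.  1.1 0.8] open 0.0454 j [ -6.  20. -35.  -0. -35.  -0.]
  turn [-0.01, -0.08, 0.0] shift [-11.51, -0.01, 0.08]
```

View pics/s5.png

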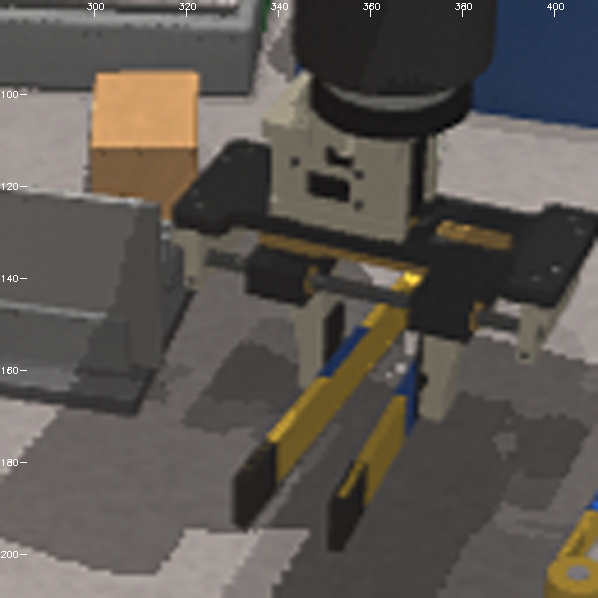

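The tongs are between the pads at the blue patches, with jaw ends at (333,190) and (353,195), and the grey divider is clear. Lifting.

Emit:
servo_tool --deltas '[[[0,0,0],[-1,0,0],4.4],[[0,0,0],[-3,0,0],4.4],[[0,0,0],[-6,0,0],4.4],[[0,0,0],[-9,0,0],4.4],[[0,0,0],[-12,0,0],4.4]]'

```text
clock: 9.95
tool_pos: [0.4459, -0.2391, 0.1264]
orientation: [-159.8, 90.0, 14.0]
force: [0.6, -0.5, -1.5]
opening: 0.0441
```

Emit:
servo_tool --deltas '[[[0,0,0],[-3,0,0],4.4],[[0,0,0],[-5,0,0],4.4],[[0,0,0],[-5,0,0],4.4],[[0,0,0],[-5,0,0],4.4],[[0,0,0],[-5,0,0],4.4]]'

```text
clock: 10.45
tool_pos: [0.4449, -0.2389, 0.1754]
orientation: [-17.9, 89.9, 155.9]
force: [-0.0, 0.3, -1.5]
opening: 0.044
```

```bash
python3 -c "
from g import *
t=snap('top','t6'); s=snap('side','s6')
o=ctrl.get_obs(); p=o['tool_pos']
# mask yellow in both for picture: stack crops
im=np.zeros((560,780,3),np.uint8)
a=cv2.resize(t['image'][120:270,340:500,::-1],None,fx=2.4,fy=2.4,interpolation=2); b=cv2.resize(s['image'][40:200,270:430,::-1],None,fx=2.4,fy=2.4,interpolation=2)
im[:a.shape[0],:a.shape[1]]=a; im[:b.shape[0],390:390+b.shape[1]]=b; cv2.imwrite('pics/ts6.png',im[:390])
u=np.array([np.sin(np.radians(6.2)),np.cos(np.radians(6.2)),0])
J=[p+[0,0,z-p[2]]+u*.103 for z in(p[2]-.005,p[2]+.023)]+[p+[0,0,.023]-u*.09]
print('pred jaw under/top, hinge top: top',proj(t,J).round(1).tolist(),'side',proj(s,J).round(1).tolist())
to([.5575,-.067,.15],0)"
```

```text
pred jaw under/top, hinge top: top [[383.6, 192.6], [386.4, 190.9], [501.7, 201.9]] side [[348.2, 125.6], [348.4, 113.1], [380.3, 73.9]]
t 10.6 pos [ 0.445  -0.239   0.1753] F [-1.2  0.3 -1.1] open 0.0441 j [ -6.   7. -25.  -0. -59.  -0.]
  turn [-6.22, 0.12, 0.02] shift [2.51, -18.31, -9.32]
```

View pics/ts6.png

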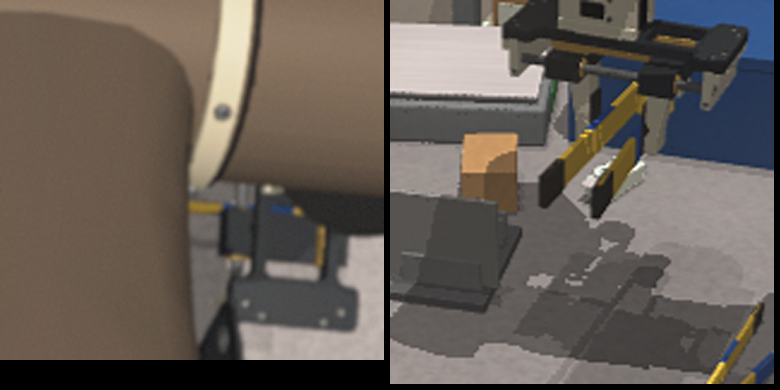

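Right half (side view): the tongs are held level, with jaw centres at (337,116) and (358,120). Their midpoint (347.7,118) agrees with the predicted (348.3,119), so the jaw point is where I modelled it. The top view is blocked by the arm. I'm moving above the red fuse with the same yaw.

Emit:
servo_tool --deltas '[[[0,0,0],[0,-3,-1.5],4.4],[[0,0,0],[0,-7,-3.5],4.4],[[0,0,0],[0,-11,-5.5],4.4],[[0,0,0],[0,-15,-7.5],4.4],[[0,0,0],[0,-17,-8.5],4.4]]'

```text
clock: 11.05
tool_pos: [0.5492, -0.0766, 0.1741]
orientation: [1.3, 89.8, 175.2]
force: [-0.7, -0.3, -0.6]
opening: 0.044
```

```bash
python3 -c "
from g import *
to([.5565,-.0669,.11],-6.2)"
```

```text
t 11.1 pos [ 0.5492 -0.0766  0.1741] F [-0.7 -0.3 -0.6] open 0.0440 j [ 12.  12. -19.  -0. -60. -18.]
  turn [0.08, 0.19, -0.0] shift [6.41, -1.05, -0.64]
```

Emit:
servo_tool --deltas '[[[0,0.2,0],[0.5,-1,-0.6],4.4],[[0,0.2,0],[2,-1,-0.6],4.4],[[0,0.2,0],[4,-1,-0.6],4.4],[[0,0.2,0],[6,-1,-0.6],4.4],[[0,0.2,0],[6.4,-1,-0.6],4.4]]'

```text
clock: 11.55
tool_pos: [0.5536, -0.068, 0.1069]
orientation: [14.0, 89.7, -172.2]
force: [0.2, -0.6, -1.7]
opening: 0.0443
```

```bash
python3 -c "
from g import *
t=snap('top','t7'); s=snap('side','s7')
crop(s,200,120,180,140,4.2,'s7')
o=ctrl.get_obs(); p=o['tool_pos']; u=np.array([np.sin(np.radians(6.2)),np.cos(np.radians(6.2)),0])
print('jaw mid pred side',proj(s,[p+u*.103+[0,0,-.005],p+u*.103+[0,0,.023]]).round(1).tolist())
to([.5565,-.0669,.033],-6.2)"
```

```text
jaw mid pred side [[266.6, 192.5], [265.4, 180.4]]
t 11.7 pos [ 0.5552 -0.0679  0.109 ] F [ 0.4  0.7 -1.5] open 0.0436 j [ 13.  16. -23.   0. -51. -19.]
  turn [0.05, 0.13, -0.06] shift [7.6, -0.12, -0.14]
```

View pics/s7.png

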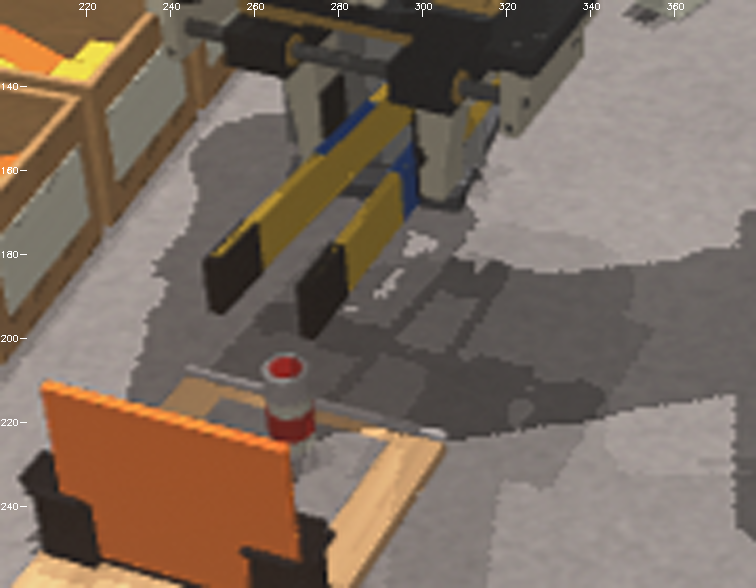

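Jaw midpoint (265.7,186.7) matches the predicted (266,186.5), and the red dot is at (267.4,207), directly below. Lowering around the fuse.

Emit:
servo_tool --deltas '[[[0,0.1,0],[0.3,-0.1,-0.1],4.4],[[0,0.1,0],[1.5,-0.1,-0.1],4.4],[[0,0.1,0],[2.7,-0.1,-0.1],4.4],[[0,0.1,0],[3.7,-0.1,-0.1],4.4],[[0,0.1,0],[4.2,-0.1,-0.1],4.4]]'

```text
clock: 12.15
tool_pos: [0.5554, -0.0672, 0.0655]
orientation: [32.2, 89.8, -154.0]
force: [-0.1, -0.2, -1.3]
opening: 0.0441
```

```bash
python3 -c "
from g import *
to([.5565,-.0669,.033],-6.2)"
```

```text
t 12.2 pos [ 0.5554 -0.0672  0.0655] F [-0.1 -0.2 -1.3] open 0.0441 j [ 13.  19. -25.   0. -46. -19.]
  turn [0.04, 0.14, -0.09] shift [3.25, -0.04, -0.11]
```

Emit:
servo_tool --deltas '[[[0,0,0],[0.8,0,-0.1],4.4],[[0,0,0],[1.8,0,-0.1],4.4],[[0,0,0],[2.7,0,-0.1],4.4],[[0,0,0],[3.2,0,-0.1],4.4],[[0,0,0],[3.2,0,-0.1],4.4]]'

```text
clock: 12.65
tool_pos: [0.5557, -0.0674, 0.0326]
orientation: [26.6, 89.7, -159.5]
force: [-0.7, -1.0, -0.8]
opening: 0.0441
```

Emit:
servo_tool --deltas '[[[0,0,0],[0,0,0],4.2],[[0,0,0],[0,0,0],4.0],[[0,0,0],[0,0,0],3.9],[[0,0,0],[0,0,0],3.8],[[0,0,0],[0,0,0],3.7]]'

```text
clock: 13.15
tool_pos: [0.5557, -0.0674, 0.0328]
orientation: [26.5, 89.8, -159.7]
force: [-0.3, 0.6, -0.7]
opening: 0.0371
```

Emit:
servo_tool --deltas '[[[0,0,0],[0,0,0],3.6],[[0,0,0],[0,0,0],3.5],[[0,0,0],[0,0,0],3.4],[[0,0,0],[0,0,0],3.4],[[0,0,0],[0,0,0],3.4]]'

```text
clock: 13.65
tool_pos: [0.5557, -0.0674, 0.0327]
orientation: [26.5, 89.8, -159.6]
force: [0.7, 1.0, 0.0]
opening: 0.0355
```

```bash
python3 -c "
from g import *
s=snap('side','s8'); crop(s,200,120,180,140,4.2,'s8')
to([.5565,-.0669,.033],-6.2)"
```

```text
t 13.7 pos [ 0.5557 -0.0674  0.0328] F [-0.9  0.3 -0.6] open 0.0357 j [ 13.  22. -27.   0. -42. -19.]
  turn [0.04, 0.22, -0.11] shift [-0.02, -0.06, -0.07]
```

View pics/s8.png

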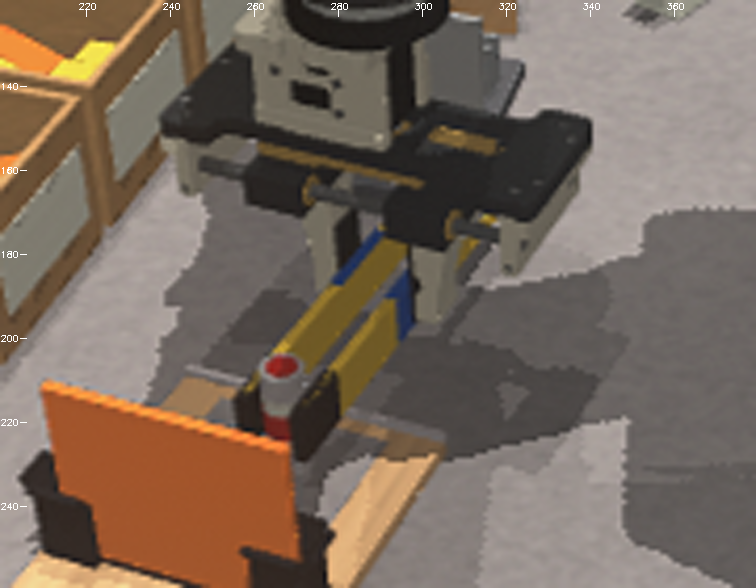

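The fuse is between both jaws (red dot at (266,207)), and the fingers have stopped at 35.6 mm, as expected with the jaws on the fuse. Lifting slowly.

Emit:
servo_tool --deltas '[[[0,0,0],[0,0,0],3.2],[[0,0,0],[0,0,0],3.2],[[0,0,0],[-0.5,0,0],3.2],[[0,0,0],[-1.5,0,0],3.2],[[0,0,0],[-3,0,0],3.2]]'

```text
clock: 14.2
tool_pos: [0.5554, -0.0675, 0.0631]
orientation: [24.5, 89.7, -161.6]
force: [-0.9, -0.4, -1.9]
opening: 0.0355
```

Emit:
servo_tool --deltas '[[[0,0,0],[-2,0,0],3.2],[[0,0,0],[-4,0,0],3.2],[[0,0,0],[-6,0,0],3.2],[[0,0,0],[-8,0,0],3.2],[[0,0,0],[-10,0,0],3.2]]'

```text
clock: 14.7
tool_pos: [0.5559, -0.0673, 0.1649]
orientation: [26.2, 89.7, -160.0]
force: [0.1, 0.2, -1.7]
opening: 0.0356
```

Emit:
servo_tool --deltas '[[[0,0,0],[-2,0,0],3.2],[[0,0,0],[-4,0,0],3.2],[[0,0,0],[-5,0,0],3.2],[[0,0,0],[-5,0,0],3.2],[[0,0,0],[-5,0,0],3.2]]'

```text
clock: 15.2
tool_pos: [0.5556, -0.0671, 0.2144]
orientation: [20.1, 89.7, -166.1]
force: [-0.2, -0.0, -2.2]
opening: 0.0355
```

Emit:
servo_tool --deltas '[[[0,0,0],[0,0,0],3.2],[[0,0,0],[0,0,0],3.2],[[0,0,0],[0,0,0],3.2],[[0,0,0],[0,0,0],3.2],[[0,0,0],[0,0,0],3.2]]'

```text
clock: 15.7
tool_pos: [0.5556, -0.0671, 0.2142]
orientation: [19.9, 89.7, -166.2]
force: [0.5, -1.0, -2.2]
opening: 0.0357
```

```bash
python3 -c "
from g import *
s=snap('side','s9'); crop(s,160,90,170,190,3.1,'s9')
o=ctrl.get_obs();print(o['qvel'].round(2)); p=o['tool_pos']; u=np.array([np.sin(np.radians(6.2)),np.cos(np.radians(6.2)),0])
j=p+u*.103; print('pred fuse bottom/top px',proj(s,[j+[0,0,-.0228],j+[0,0,.0352]]).round(1).tolist(),'fuse bottom z',p[2]-.0228)
to([.5565,-.0669,.033],-6.2)"
```

```text
[ 0.05 -0.15  0.1  -0.01 -0.17  0.05]
pred fuse bottom/top px [[262.3, 153.4], [259.4, 124.6]] fuse bottom z 0.1915107060019297
t 15.8 pos [ 0.5556 -0.0671  0.2143] F [-0.2 -0.2 -2.1] open 0.0357 j [ 13.  10. -15.   0. -65. -19.]
  turn [0.03, 0.27, -0.1] shift [18.13, -0.06, -0.17]
```

View pics/s9.png

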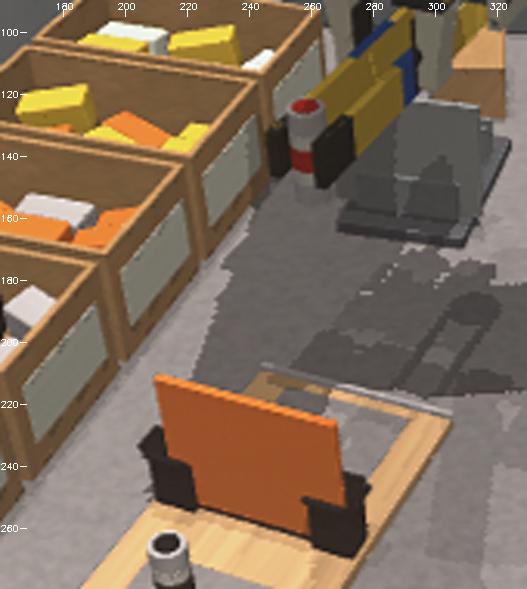

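The fuse is held in the tongs with its red dot at (258,124), where predicted. The orange divider is seated, the black fuse stands at (213,264) and the grey divider is in its stand. Handing in.

```bash
python3 -c "
from plant import ctrl
print(ctrl.close_job())"
```

```text
the job is handed in; nothing more can be done
None
```

The job is done and handed in at about 15.8 s of robot time; the hand-in gave no verdict.

- **Divider:** I moved the orange divider from its stand into the rack slot and let go. It met the slot floor at 19 N. The side picture shows it fully down, with its top corners within about 1–2 pixels of where I predicted them.
- **Fuse:** I took the larger yellow tongs at the blue patches and closed them on the red-banded fuse. The fingers stopped at 35.6 mm, against the 36 mm expected with the jaws on a fuse. The gripper was never near the fuse.
- **Final state:** The fuse is held still, with its underside at about z = 0.19 m, roughly 18 cm above the rack board. The wrist force rose from about 1.4 N to 2.1 N, which fits the weight of the tongs plus the fuse. The black-banded fuse is still standing and the grey divider is still in its stand.

**Disagreements:**
- The automatic outline fit of the divider was poor, so I used corner points instead. Both cameras agreed with those.
- The two cameras differed by about 3 mm on the red fuse's position.
- The top view was blocked by the arm after the tongs were lifted, so the last checks rest on the side camera and the robot's own readings.

I viewed 11 pictures, one over the budget.

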